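Shut the make-up cabinet and press the brush stand into its corner

ROBOT

A 6-joint arm with a two-finger parallel gripper is mounted at the origin on the work surface. World frame = base frame: x ahead of the robot, y to its left, z up, the work surface at z = 0. Lengths are in m, angles in rad, forces in N, time in s.
With the tool pointing down it reaches from about 0.35 to 0.975 m from the base axis. Payload 4.9 kg.
Tool frame: the origin (TCP) lies midway between the tips of the shut fingers; the grasp point (between the pads) lies 19 mm behind it; z points along the fingers, y is the direction in which the jaws open and shut (so a half turn about z gives the same grasp; the last joint's range is limited). The gripper opens to 85 mm and grips with 20 to 120 N. Pads are 22 mm wide; open, the fingers measure 114 mm over their backs; the gripper's body (76 mm by 85 mm) begins 54 mm behind the grasp point. The pads swing forward as they close: fully open they stand 13 mm farther back than shut.
Start: joints at [-1.468, 0.053, 1.613, -0, 1.476, -0.119], TCP at [0.137, -0.61, 0.231] pointing down, gripper open.
Joint ranges: [-3.01, 3.01], [-1.01, 2.22], [0.06, 2.58], [-1.02, 4.17], [0.09, 2.62], [-3.14, 3.14]. Speed limits (rad/s): [2.57, 2.57, 3.14, 3.14, 3.14, 3.14].

INTERFACE

Orientations are given as a unit quaternion [w, x, y, z].
In Python, from plant import manip, cams gives the robot as it stands.
- The arm moves only by the tool jog_arm, never from a script. Its argument "targets" is a list of rows, each a list of 4 numbers: the shift along the tool's x, y, z in m, then the turn about the tool's z in degrees. A call has 1 to 5 rows; each row is the pose to reach, as a shift and turn from the pose commanded when the call began, along the tool's axes at that moment; what a row does not reach only later rows make up. A row lasts 1/12 s, in which the tool goes at most 41.7 mm and 7.16 degrees, less where a joint would pass 70% of its speed; a pose out of reach is approached as far as the arm can. A call with a gripper value outside its range is refused whole. "fingers" is the opening, from 0 (shut) to 1 (fully open), set as the call begins (left out, the last holds). The fingers move at their own pace and stop on an object; the grip force is fixed at half the most. Time passes only in rows, so rows that repeat a pose let the fingers close. It gives the time, the measured TCP pose, the force and the opening at its end, in the units of the state.
- manip.state(): the state, without advancing time (a new reading comes with each control period).
- cams.grab_frame(name): name is "scene" or "top"; returns the picture (384x512x3 uint8, red, green, blue); there is no depth.
- cams.get_calibration(name): a dict with "camera_matrix" (3x3 intrinsics, pixels), "distortion" ([k1, k2, p1, p2, k3] as OpenCV has them; the pictures are not rectified), "cam_to_world" (4x4, takes a point from camera to world coordinates). Camera axes: x right, y up, looking along -z (the intrinsics and any distortion apply to the point x, -y, -z); pixel columns grow to the right and rows downward; lengths in m; the calibration is good to about 2 mm. A picture is of the moment at which its call begins. get_calibration takes no time and is no camera call.
- manip.job_done(): hands the job in, once; it reports no verdict.
The state is a dict: "time": time; "joint_pos": joint angles; "joint_vel": joint speeds; "joint_efforts": joint torques, N m; "tool_pos": TCP position; "tool_rot": TCP orientation; "contact_force": force on the tool from outside, world axes, zero at the start; "ft_torque": the same for the moment, N m; "gripper_width": opening from 0.0 (shut) to 1.0 (fully open).
Only numpy, scipy, OpenCV 4.12 (cv2) and the standard library are available. Lean on these libraries where they do the work, as an engineer would, in place of code of your own. Each camera call takes 0.05 s, during which the arm holds its last target. There are 200 camera calls.

TASK

Push the open door of the little aluminium make-up cabinet fully shut, so that it snaps home on its catch. Then bring the wooden brush stand, bevelled side outwards, flush up against the front of the cabinet's black base board, about midway along it, and press it firmly into the corner of base board and table with one diagonal push on the bevel, about ten newtons each way, so that its sticky pads grip both. Finish while still pressing - do not let go - and leave the bottle, jar and can where they stand.

Things in the scene. Friction and masses are not known exactly. Their poses are not given: they have to be found in the camera images.
- cabinet: Aluminium make-up cabinet, fixed (mm). Origin on the table under its middle; x to its back (front faces -x), y to its left as seen by someone facing its front, z up. Black base board 45 high, y -130 to 130, upright front face at x = -100. Above it the cabinet is 240 wide, roof at 173. The shut door's outer face is at x = -75: the base board projects 25 in front of it.
- door (a joint): Door angle, rad: 0 = shut, grows as it opens towards the cabinet's -x. Upright hinge at x -70, y +115 mm in the cabinet's frame; shut, the panel runs from there to y -115. Ribbed, 10 thick (axis in mid-thickness), 50 to 166 above the table, no handle. Light hinge, stays where left. A ball catch resists from about 0.08 rad, takes about 5 N at the free edge to pass, snaps it to 0.
- stand_centre (a point): Centre (19 mm up) of the loose wooden brush stand: block 50 deep (x), 140 long (y), 38 high, 0.14 to 0.28 kg, five 12 mm holes in its top. Back (+x) plain and upright; front (-x) upright for the lower 20 mm, then a 45 degree bevel 18 by 18 along the whole length; top flat 32 deep. Can be gripped low across its depth, or pushed. Ends at x -125, y 0 in the cabinet's frame, same axes.
- stand_bevel (a point): Middle of the stand's bevelled front face, 29 above its underside, 16 in front of its centre: the place to press diagonally, towards the stand's +x and down.
- stand: The brush stand as a whole: origin in the middle of its underside, axes as for its centre point. Its flat pads, underneath and on the back, are pressure-set: they slide freely (underside friction about 0.3) and only grip once pressed on both faces.
- pump_bottle: Green glass bottle, 44 across, 120 high, stands loose: leave alone. Origin under its centre.
- cream_jar: Grey jar with white lid, 60 across, 55 high, stands loose: leave alone. Origin under its centre.
- spray_can: Blue can, 50 across, 150 high, stands loose: leave alone. Origin under its centre.

How it is judged:
On the way, in this order (a step that is already met when the one before it is completed fails the run):
1. the door is shut on its catch (value of joint door below 0.025 rad), for 0.2 s.
2. the stand is up against the base board, about midway along it (x of stand_centre in the frame of cabinet above -0.131 m and x of stand_bevel in the frame of cabinet below -0.132 m and y of stand_centre in the frame of cabinet between -0.035 and 0.035 m), for 0.1 s.
At the end, for the whole second after the job is handed in: Door under 0.025 rad; stand level on the table, bevel outwards, back flush with the base board (within 3 mm, 0.04 rad), within 35 mm of midway, still; the robot presses on it (over 5 N) so that it bears on the table with over 6 N and on the base board with over 3 N (value of joint door below 0.025 rad and x of stand_centre in the frame of cabinet between -0.128 and -0.122 m and x of stand_bevel in the frame of cabinet below -0.136 m and y of stand_centre in the frame of cabinet between -0.035 and 0.035 m and angle between the y axis of stand and the y axis of cabinet, either way round below 0.04 rad and angle between stand's own z axis and vertical below 0.04 rad and linear speed of stand below 0.01 m/s and contact force between stand and table above 6 N and contact force between stand and cabinet above 3 N and contact force between any of the fingers, the arm and stand above 5 N); the arm keeps its last pose, push and grip.
It fails at once if a bystander was moved by more than 30 mm or tipped (distance of any of pump_bottle, cream_jar, spray_can from where it was at the start of the episode above 0.03 m or angle between any of pump_bottle, cream_jar, spray_can's own z axis and vertical above 0.5 rad).
It also fails if it takes over 64 s, if anything falls off the work surface, if the arm or the gripper's body presses on something with over 40 N, if the wrist force passes 120 N, or if a joint passes its speed limit or range.

## Working session

There is one attempt and no reset: what is moved stays moved. The work goes in short steps, Python scripts to look and compute and a tool call to move; the robot and the scene stay as the last step left them, time stands still between calls to the robot, and variables do not carry over. Pictures are saved under pics/ and viewed, about 8 in all and at most 12, crops included, and the job is handed in when it is done.

Besides the shell and the picture viewer there is one more tool, called as a command line: name --pt "numbers of a row" for each row, then --argument value for the rest. jog_arm: Moves the arm, as the interface text tells. Its arguments: {"type":"object","properties":{"targets":{"type":"array"},"fingers":{"type":"number"}},"required":["targets"]}

```bash
mkdir -p pics; ls; python3 - <<'E'
from plant import manip,cams
import cv2,numpy as np
for n in("scene","top"):
    f=cams.grab_frame(n); cv2.imwrite(f"pics/{n}0.png",f[...,::-1])
    c=cams.get_calibration(n); print(n,c["camera_matrix"],c["distortion"],np.round(c["cam_to_world"],3))
print(manip.state())
E
```

```text
pics
scene [[357.27295875   0.         260.58587746]
 [  0.         357.27295875 187.61174452]
 [  0.           0.           1.        ]] [-0.08263475  0.          0.          0.          0.        ] [[ 0.791 -0.372  0.485  0.975]
 [ 0.611  0.457 -0.646 -0.624]
 [ 0.019  0.808  0.589  0.556]
 [ 0.     0.     0.     1.   ]]
top [[439.54494576   0.         258.5057996 ]
 [  0.         439.54494576 178.97351452]
 [  0.           0.           1.        ]] [0.02537211 0.         0.         0.         0.        ] [[-0.011  0.994 -0.109  0.455]
 [-1.    -0.01   0.01  -0.093]
 [ 0.009  0.109  0.994  1.   ]
 [ 0.     0.     0.     1.   ]]
{'time': 0.1, 'joint_pos': array([-1.46799773e+00,  5.32939950e-02,  1.61416622e+00, -2.50862266e-06,
        1.47603740e+00, -1.18995544e-01]), 'joint_vel': array([ 0.00083837, -0.0014023 , -0.00303186, -0.00107853,  0.00092667,
       -0.0001679 ]), 'joint_efforts': array([-3.40662182e-04, -3.94900775e+01, -3.71365070e+01, -1.38782966e-04,
        3.89389606e-03,  2.02199874e-05]), 'tool_pos': array([ 0.13743031, -0.60911062,  0.23017833]), 'tool_rot': array([-9.52458386e-04,  9.93856755e-01,  1.10669976e-01,  6.46501404e-06]), 'contact_force': array([-0.1520922 , -0.61634599, -0.11433073]), 'ft_torque': array([-0.01244577,  0.04730508, -0.07601104]), 'gripper_width': 0.9975795743532366}
```

View pics/scene0.png

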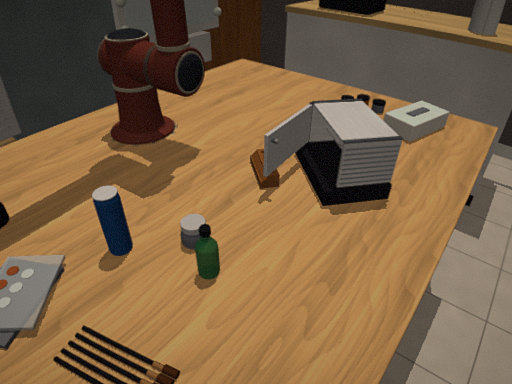

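View pics/top0.png

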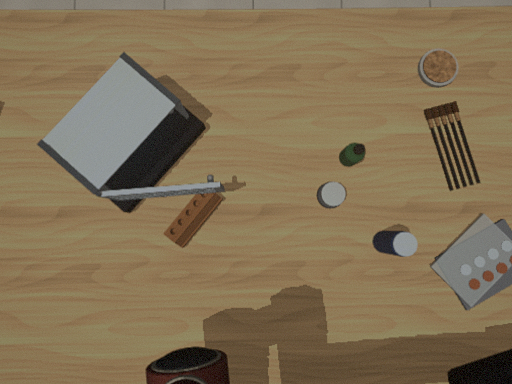

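The scene view shows the cabinet with its door open over the stand, and the bystanders lie well to the right. In the top view, the roof runs (125,55)-(188,110)-(103,193)-(40,143), the door (103,193)-(220,185), and the stand (165,235)-(222,200). I'll zoom in for exact corners.

```bash
cat > h.py <<'E'
import numpy as np,cv2
from plant import manip,cams
def ray(n,uv,z):
    c=cams.get_calibration(n);T=np.array(c["cam_to_world"])
    p=cv2.undistortPoints(np.array(uv,float).reshape(-1,1,2),np.array(c["camera_matrix"]),np.array(c["distortion"])).reshape(-1,2)
    d=np.c_[p[:,0],-p[:,1],-np.ones(len(p))]@T[:3,:3].T
    return T[:3,3]+d*((z-T[2,3])/d[:,2])[:,None]
def proj(n,P):
    c=cams.get_calibration(n);T=np.array(c["cam_to_world"])
    q=(np.array(P,float).reshape(-1,3)-T[:3,3])@T[:3,:3]
    return cv2.projectPoints(q*[1,-1,-1],np.zeros(3),np.zeros(3),np.array(c["camera_matrix"]),np.array(c["distortion"]))[0].reshape(-1,2)
E
python3 - <<'E'
import cv2,numpy as np
a=cv2.imread("pics/top0.png")[45:255,30:250]
a=np.clip(a*1.6,0,255).astype(np.uint8)
cv2.imwrite("pics/c1.png",cv2.resize(a,None,fx=2.8,fy=2.8,interpolation=cv2.INTER_CUBIC))
b=cv2.imread("pics/scene0.png")[90:210,240:410]
cv2.imwrite("pics/c2.png",cv2.resize(np.clip(b*1.5,0,255).astype(np.uint8),None,fx=4,fy=4,interpolation=cv2.INTER_CUBIC))
E
```

```text
(no output)
```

View pics/c1.png

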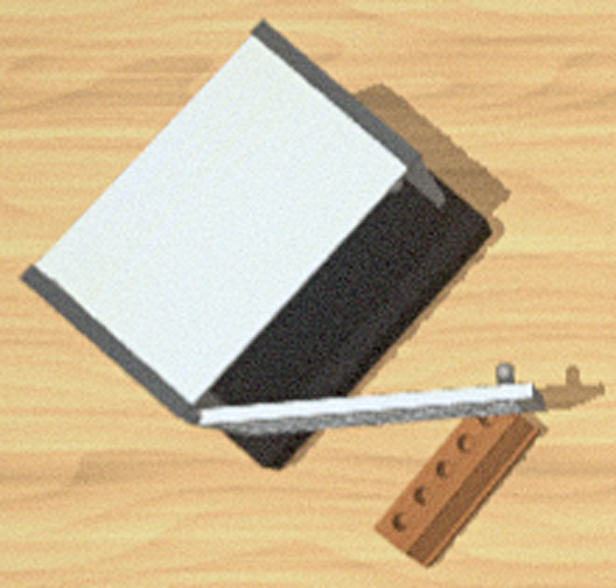

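View pics/c2.png

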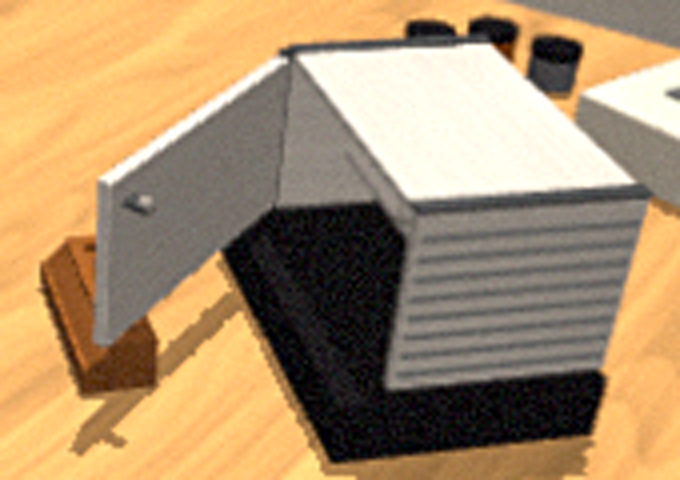

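Top crop: base front corners at (492,228) and (275,468), stand back-left top corner at (375,527), and the bevel strip on the lower right (430,567)-(545,430), already facing outwards. The scene crop agrees. The catch stud sits on the inner face of the door.

```bash
python3 - <<'E'
from h import *
np.set_printoptions(precision=4,suppress=True)
cr=lambda *p:[(30+(x+.5)/2.8-.5,45+(y+.5)/2.8-.5) for x,y in p]
b=ray("top",cr((492,228),(275,468)),.045)
y=b[1]-b[0];print("len",np.linalg.norm(y[:2]));y/=np.linalg.norm(y)
x=np.array([y[1],-y[0],0]);yaw=np.arctan2(x[1],x[0])
o=b.mean(0)+.1*x;o[2]=0
r=ray("top",cr((262,22),(415,160),(193,422),(25,272)),.173)
print("base org",o,yaw);print("roof centre",r.mean(0),"in cab",np.c_[(r-o)@x,(r-o)@y])
s=ray("top",cr((375,527)),.038)[0];f=ray("top",cr((430,567),(545,430)),.020)
print("stand back-left cab",(s-o)@x,(s-o)@y,"bevel low",(f-o)@x,(f-o)@y)
d=ray("top",cr((200,417),(533,390)),.166);print("door",d,(d-o)@x,(d-o)@y)
# scene check
P=lambda a,b_,z:o+a*x+b_*y+[0,0,z]
pts=[P(-.1,-.13,.045),P(-.1,.13,.045),P(.0,.0,.173)]
q=proj("scene",pts);print("scene pred in crop",(q-[240,90])*4)
for n,c,z in(("jar",(332,194),.055),("bottle",(352,154),.06),("can",(405,244),.15)):print(n,ray("top",[c],z)[0])
E
```

```text
len 0.2504367743592137
base org [0.6511 0.1719 0.    ] 0.8438950858852112
roof centre [0.6572 0.181  0.173 ] in cab [[ 0.0857 -0.1162]
 [-0.0592 -0.1131]
 [-0.0686  0.1177]
 [ 0.0856  0.1173]]
stand back-left cab -0.18734610942966812 0.10930998463583591 bevel low [-0.2382 -0.2349] [ 0.1067 -0.0331]
door [[ 0.5214  0.1968  0.166 ]
 [ 0.5374 -0.0276  0.166 ]] [-0.0676 -0.2246] [ 0.1134 -0.0476]
scene pred in crop [[325.8976 413.0321]
 [213.7974 204.9362]
 [433.7886 113.9735]]
jar [ 0.5241 -0.2601  0.055 ]
bottle [ 0.6101 -0.3051  0.06  ]
can [ 0.4199 -0.3799  0.15  ]
```

```bash
cat >> h.py <<'E'
from scipy.spatial.transform import Rotation as R
O=np.array([.6511,.1719,0]);YAW=.844
C=R.from_euler("z",YAW).as_matrix()
def where():
    s=manip.state();q=s["tool_rot"];M=R.from_quat([q[1],q[2],q[3],q[0]]).as_matrix()
    p=(s["tool_pos"]-O)@C
    print("t",round(s["time"],2),"cab",np.round(p,4),"yaw err deg",np.round(np.degrees(np.arctan2(M[1,0],M[0,0])-YAW),2),"F cab",np.round(s["contact_force"]@C,2),"w",round(s["gripper_width"],3))
    return s,M,p
def go(*T):
    s,M,p=where()
    for t in T: print(t,"->",np.round((O+C@np.array(t)-s["tool_pos"])@M,4))
E
python3 -c "
from h import *
go((-.26,-.0,.23),(-.26,0,.11))"
```

```text
t 0.1 cab [-0.925  -0.1351  0.2302] yaw err deg -35.65 F cab [-0.56 -0.3  -0.11] w 0.998
(-0.26, -0.0, 0.23) -> [ 0.4616 -0.4973  0.0012]
(-0.26, 0, 0.11) -> [ 0.4616 -0.4971  0.1212]
```

jog_arm --pt "0.028 -0.03 0 0" --pt "0.056 -0.06 0 0" --pt "0.084 -0.09 0 0" --pt "0.112 -0.12 0 0" --pt "0.14 -0.15 0 0" --fingers 0

```text
time: 0.52
tool_pos: [0.2414, -0.4306, 0.2305]
tool_rot: [-0.001, 0.994, 0.11, -0.0]
contact_force: [0.6, -0.5, 0.5]
gripper_width: 0.297
```

jog_arm --pt "0.028 -0.03 0 0" --pt "0.056 -0.06 0 0" --pt "0.084 -0.09 0 0" --pt "0.112 -0.12 0 0" --pt "0.14 -0.15 0 0"

```text
time: 0.93
tool_pos: [0.3449, -0.2534, 0.2309]
tool_rot: [-0.0, 0.994, 0.11, 0.0]
contact_force: [0.4, -0.0, 0.0]
gripper_width: -0.001
```

jog_arm --pt "0.028 -0.03 0 -7.1" --pt "0.056 -0.06 0 -14.2" --pt "0.084 -0.09 0 -21.3" --pt "0.112 -0.12 0 -28.4" --pt "0.14 -0.15 0 -35.5"

```text
time: 1.35
tool_pos: [0.4486, -0.0762, 0.2311]
tool_rot: [0.0, 0.912, 0.411, 0.0]
contact_force: [0.4, -1.4, 0.4]
gripper_width: 0.001
```

```bash
python3 -c "
from h import *
go((-.26,-.0,.23),(-.26,0,.11),(-.09,-.085,.11))"
```

```text
t 1.35 cab [-0.32   -0.0135  0.2311] yaw err deg 0.21 F cab [-0.75 -1.21  0.37] w 0.001
(-0.26, -0.0, 0.23) -> [ 0.06   -0.0133  0.001 ]
(-0.26, 0, 0.11) -> [ 0.06   -0.0133  0.121 ]
(-0.09, -0.085, 0.11) -> [0.2297 0.0723 0.1211]
```

jog_arm --pt "0.015 -0.003 0.035 0" --pt "0.03 -0.006 0.07 0" --pt "0.045 -0.01 0.105 0" --pt "0.055 -0.013 0.121 0" --pt "0.06 -0.013 0.121 0"

```text
time: 1.77
tool_pos: [0.4747, -0.0228, 0.1045]
tool_rot: [-0.003, 0.912, 0.409, -0.004]
contact_force: [-0.8, -0.2, -0.3]
gripper_width: 0.0
```

jog_arm --pt "0.018 0.009 0 0" --pt "0.036 0.018 0 0" --pt "0.054 0.027 0 0" --pt "0.072 0.036 0 0" --pt "0.09 0.045 0 0"

```text
time: 2.18
tool_pos: [0.5738, 0.012, 0.1121]
tool_rot: [0.001, 0.913, 0.408, 0.001]
contact_force: [-0.3, -0.5, 0.6]
gripper_width: 0.0
```

jog_arm --pt "0.015 0.008 0 0" --pt "0.03 0.016 0 0" --pt "0.043 0.023 0 0" --pt "0.054 0.03 0 0" --pt "0.06 0.036 0 0"

```text
time: 2.6
tool_pos: [0.6408, 0.0329, 0.1121]
tool_rot: [0.001, 0.913, 0.408, 0.001]
contact_force: [0.5, 0.2, -0.2]
gripper_width: -0.001
```

```bash
python3 -c "
from h import *
go((-.09,-.085,.11))
cv2.imwrite('pics/t2.png',cams.grab_frame('top')[20:260,20:300,::-1].repeat(2,0).repeat(2,1))"
```

```text
t 2.6 cab [-0.1107 -0.0847  0.1121] yaw err deg -0.14 F cab [ 0.51 -0.27 -0.17] w -0.001
(-0.09, -0.085, 0.11) -> [0.0207 0.0003 0.0021]
```

View pics/t2.png

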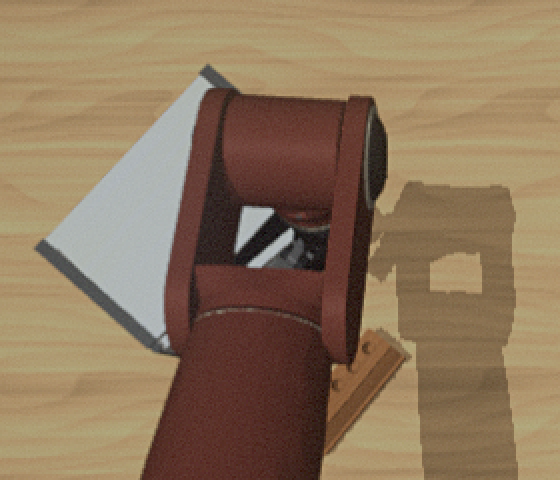

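The door is almost shut, with its white top strip seen near (275,240) behind the gripper. I'll push on through the catch.

jog_arm --pt "0.005 0 0 0" --pt "0.01 0 0 0" --pt "0.014 0 0 0" --pt "0.017 0 0 0" --pt "0.017 0 0 0"

```text
time: 3.07
tool_pos: [0.6502, 0.0458, 0.1104]
tool_rot: [0.0, 0.913, 0.408, -0.0]
contact_force: [1.2, 0.6, -0.1]
gripper_width: 0.005
```

jog_arm --pt "0.003 0 0 0" --pt "0.005 0 0 0" --pt "0.006 0 0 0" --pt "0.007 0 0 0"

```text
time: 3.4
tool_pos: [0.655, 0.0508, 0.1103]
tool_rot: [0.0, 0.913, 0.408, 0.0]
contact_force: [-0.8, -2.7, 0.4]
gripper_width: -0.0
```

```bash
python3 -c "
from h import *
where()
cv2.imwrite('pics/s3.png',cams.grab_frame('scene')[60:220,220:420,::-1].repeat(3,0).repeat(3,1))"
```

```text
t 3.4 cab [-0.0879 -0.0834  0.1103] yaw err deg -0.16 F cab [-2.5  -1.21  0.42] w -0.0
```

View pics/s3.png

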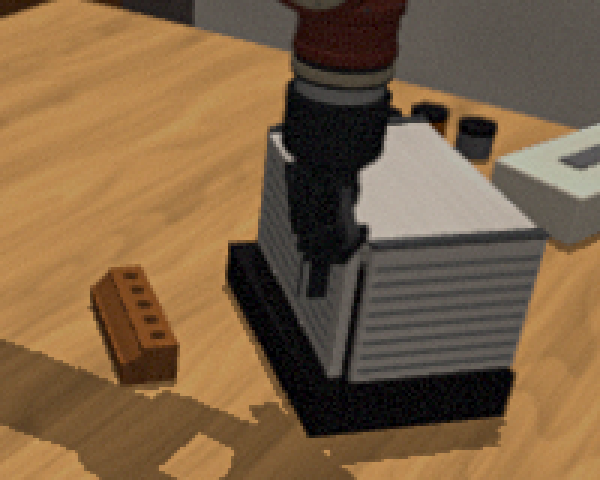

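The door is nearly closed, but a dark gap remains at the free edge (355,310). It is sitting on the catch with 2.5 N, so I'll press further.

jog_arm --pt "0.002 0 0 0" --pt "0.004 0 0 0" --pt "0.006 0 0 0" --pt "0.006 0 0 0"

```text
time: 3.78
tool_pos: [0.6592, 0.0561, 0.1103]
tool_rot: [-0.0, 0.913, 0.409, 0.0]
contact_force: [-0.2, -0.6, 0.5]
gripper_width: -0.0
```

jog_arm --pt "0.002 0 0 0" --pt "0.004 0 0 0" --pt "0.006 0 0 0" --pt "0.006 0 0 0"

```text
time: 4.12
tool_pos: [0.6598, 0.0568, 0.1101]
tool_rot: [0.001, 0.913, 0.409, -0.006]
contact_force: [-13.8, -12.5, 7.9]
gripper_width: 0.006
```

```bash
python3 -c "
from h import *
where()"
```

```text
t 4.12 cab [-0.0802 -0.083   0.1101] yaw err deg -0.08 F cab [-18.51   2.01   7.88] w 0.006
```

Force jumped to 18 N against a hard stop, so the door has snapped home. I'll retreat upward and go to the stand's +y end to nudge it along -y first.

jog_arm --pt "-0.02 0 0 0" --pt "-0.05 0 -0.02 0" --pt "-0.08 -0.01 -0.05 0" --pt "-0.1 -0.04 -0.08 0" --pt "-0.12 -0.08 -0.08 0"

```text
time: 4.53
tool_pos: [0.5342, 0.02, 0.1957]
tool_rot: [0.002, 0.913, 0.407, 0.004]
contact_force: [0.4, -0.3, 1.4]
gripper_width: 0.002
```

```bash
python3 -c "
from h import *
go((-.212,.15,.1),(-.212,.15,.012),(-.212,.09,.012))"
```

```text
t 4.53 cab [-0.1912 -0.0136  0.1957] yaw err deg -0.3 F cab [ 0.07 -0.52  1.45] w 0.002
(-0.212, 0.15, 0.1) -> [-0.0223 -0.1643  0.0942]
(-0.212, 0.15, 0.012) -> [-0.0228 -0.165   0.1822]
(-0.212, 0.09, 0.012) -> [-0.0225 -0.105   0.1827]
```

jog_arm --pt "-0.005 -0.04 0 0" --pt "-0.01 -0.08 0.01 0" --pt "-0.015 -0.12 0.03 0" --pt "-0.02 -0.16 0.05 0" --pt "-0.02 -0.165 0.08 0"

```text
time: 4.95
tool_pos: [0.3943, 0.119, 0.1116]
tool_rot: [0.0, 0.912, 0.409, 0.003]
contact_force: [1.6, -0.3, -0.2]
gripper_width: -0.002
```

jog_arm --pt "0 0 0.03 0" --pt "0 0 0.06 0" --pt "0 0 0.08 0" --pt "0 0 0.08 0"

```text
time: 5.28
tool_pos: [0.3909, 0.1165, 0.0251]
tool_rot: [-0.002, 0.913, 0.409, -0.004]
contact_force: [-0.8, 0.2, -1.1]
gripper_width: 0.001
```

```bash
python3 -c "
from h import *
go((-.212,.15,.012),(-.212,.085,.012))"
```

```text
t 5.28 cab [-0.2143  0.1576  0.0251] yaw err deg -0.13 F cab [-0.32  0.72 -1.05] w 0.001
(-0.212, 0.15, 0.012) -> [0.0024 0.0077 0.013 ]
(-0.212, 0.085, 0.012) -> [0.0025 0.0727 0.0126]
```

jog_arm --pt "0.002 0.01 0.011 0" --pt "0.002 0.022 0.011 0" --pt "0.002 0.032 0.011 0" --pt "0.002 0.042 0.011 0" --pt "0.002 0.05 0.011 0"

```text
time: 5.7
tool_pos: [0.4355, 0.084, 0.0199]
tool_rot: [0.0, 0.913, 0.408, 0.001]
contact_force: [-1.9, 0.9, 1.4]
gripper_width: -0.001
```

jog_arm --pt "0 0.007 0 0" --pt "0 0.013 0 0" --pt "0 0.018 0 0" --pt "0 0.021 0 0"

```text
time: 6.03
tool_pos: [0.45, 0.0704, 0.0189]
tool_rot: [0.0, 0.913, 0.408, 0.0]
contact_force: [-1.4, 2.6, 1.7]
gripper_width: -0.002
```

jog_arm --pt "0 -0.015 0 0" --pt "0 -0.04 0 0" --pt "-0.02 -0.06 -0.03 0" --pt "-0.06 -0.06 -0.065 0" --pt "-0.1 -0.06 -0.08 0" --fingers 0.5

```text
time: 6.45
tool_pos: [0.3442, 0.0454, 0.0947]
tool_rot: [0.0, 0.912, 0.411, 0.0]
contact_force: [0.6, -1.4, 1.5]
gripper_width: 0.496
```

```bash
python3 -c "
from h import *
go((-.29,0,.1),(-.29,0,.012))
cv2.imwrite('pics/t4.png',cams.grab_frame('top')[20:260,20:300,::-1].repeat(2,0).repeat(2,1))"
```

```text
t 6.45 cab [-0.2984  0.1453  0.0947] yaw err deg 0.16 F cab [-0.58 -1.38  1.46] w 0.496
(-0.29, 0, 0.1) -> [ 0.008   0.1453 -0.0052]
(-0.29, 0, 0.012) -> [0.008  0.1452 0.0828]
```

View pics/t4.png

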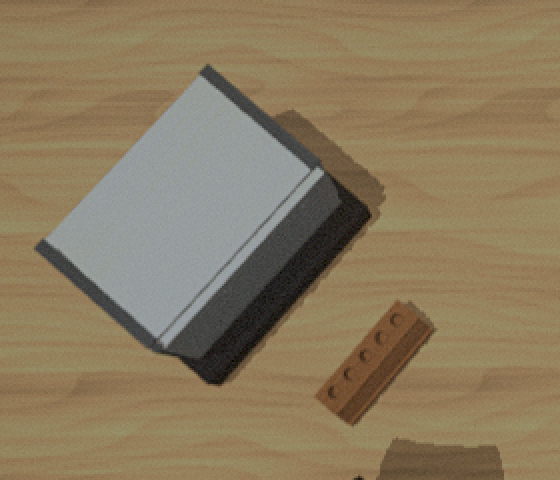

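The door is flush shut. The stand's top-back corners are at (316,397) and (398,302), its bevel corners at (352,426) and (434,330), and the base front runs (372,214)-(218,385).

```bash
python3 - <<'E'
from h import *
np.set_printoptions(precision=4,suppress=True)
f=lambda *p:[(20+x/2-.25,20+y/2-.25) for x,y in p]
L=lambda P:((P-O)@C)[:,:2]
print("base",L(ray("top",f((372,214),(218,385)),.045)))
print("stand back",L(ray("top",f((316,397),(398,302)),.038)),"bevel low",L(ray("top",f((352,426),(434,330)),.020)))
d=ray("top",f((165,349),(324,174)),.166);print("door top front",L(d))
E
```

```text
base [[-0.1016 -0.1246]
 [-0.102   0.1247]]
stand back [[-0.1892  0.066 ]
 [-0.1872 -0.0704]] bevel low [[-0.2379  0.0654]
 [-0.2359 -0.074 ]]
door top front [[-0.07    0.1129]
 [-0.0691 -0.1114]]
```

jog_arm --pt "0 0.04 0 0" --pt "0 0.08 0 0" --pt "0 0.12 0.02 0" --pt "0.005 0.145 0.05 0" --pt "0.01 0.145 0.075 0"

```text
time: 6.92
tool_pos: [0.4636, -0.0475, 0.0186]
tool_rot: [0.002, 0.913, 0.407, 0.002]
contact_force: [-0.5, 0.5, -1.4]
gripper_width: 0.497
```

jog_arm --pt "0 0 0.004 0" --pt "0 0 0.006 0" --pt "0 0 0.006 0"

```text
time: 7.17
tool_pos: [0.459, -0.0441, 0.0125]
tool_rot: [-0.0, 0.913, 0.409, -0.0]
contact_force: [0.4, -0.5, -0.0]
gripper_width: 0.501
```

```bash
python3 -c "
from h import *
go((-.255,0,.01),(-.165,0,.01))"
```

```text
t 7.17 cab [-0.2891  0.      0.0125] yaw err deg -0.09 F cab [-0.09 -0.61 -0.02] w 0.501
(-0.255, 0, 0.01) -> [ 0.0341 -0.      0.0025]
(-0.165, 0, 0.01) -> [ 0.1241 -0.0002  0.0024]
```

jog_arm --pt "0.015 0 0.002 0" --pt "0.028 0 0.002 0" --pt "0.036 0 0.002 0" --pt "0.044 0 0.002 0" --pt "0.053 0 0.002 0"

```text
time: 7.58
tool_pos: [0.4959, -0.0049, 0.0115]
tool_rot: [0.001, 0.913, 0.409, 0.0]
contact_force: [-1.1, -1.5, 1.2]
gripper_width: 0.499
```

jog_arm --pt "0.01 0 0 0" --pt "0.02 0 0 0" --pt "0.03 0 0 0" --pt "0.04 0 0 0" --pt "0.05 0 0 0"

```text
time: 8.0
tool_pos: [0.5292, 0.0326, 0.0104]
tool_rot: [-0.0, 0.913, 0.408, -0.0]
contact_force: [-1.3, -1.1, 1.1]
gripper_width: 0.503
```

jog_arm --pt "0.007 0 0 0" --pt "0.012 0 0 0" --pt "0.016 0 0 0" --pt "0.018 0 0 0" --pt "0.018 0 0 0"

```text
time: 8.42
tool_pos: [0.5409, 0.0457, 0.0105]
tool_rot: [-0.0, 0.913, 0.408, 0.0]
contact_force: [-0.3, 0.5, -0.5]
gripper_width: 0.494
```

```bash
python3 -c "
from h import *
where()"
```

```text
t 8.42 cab [-0.1675 -0.0015  0.0105] yaw err deg -0.15 F cab [ 0.14  0.53 -0.53] w 0.494
```

jog_arm --pt "0.003 0 0 0" --pt "0.005 0 0 0" --pt "0.007 0 0 0" --pt "0.007 0 0 0"

```text
time: 8.75
tool_pos: [0.5454, 0.0507, 0.0105]
tool_rot: [-0.0, 0.913, 0.408, 0.0]
contact_force: [0.4, 0.5, -0.2]
gripper_width: 0.498
```

jog_arm --pt "0.002 0 0 0" --pt "0.004 0 0 0" --pt "0.005 0 0 0" --pt "0.005 0 0 0"

```text
time: 9.08
tool_pos: [0.5488, 0.0545, 0.0105]
tool_rot: [-0.0, 0.913, 0.408, 0.0]
contact_force: [-0.2, -0.6, -0.7]
gripper_width: 0.502
```

```bash
python3 -c "
from h import *
where()"
```

```text
t 9.08 cab [-0.1557 -0.0016  0.0105] yaw err deg -0.14 F cab [-0.55 -0.25 -0.66] w 0.502
```

jog_arm --pt "0.002 0 0 0" --pt "0.004 0 0 0" --pt "0.004 0 0 0"

```text
time: 9.33
tool_pos: [0.551, 0.0566, 0.0105]
tool_rot: [0.001, 0.913, 0.409, -0.001]
contact_force: [-3.1, -3.9, 0.6]
gripper_width: 0.5
```

jog_arm --pt "0.002 0 0 0" --pt "0.004 0 0 0" --pt "0.004 0 0 0"

```text
time: 9.58
tool_pos: [0.5511, 0.0568, 0.0103]
tool_rot: [0.002, 0.912, 0.409, -0.006]
contact_force: [-11.9, -16.0, 10.5]
gripper_width: 0.5
```

```bash
python3 -c "
from h import *
where()
f=cams.grab_frame('scene');cv2.imwrite('pics/s5.png',f[60:220,220:420,::-1].repeat(3,0).repeat(3,1))"
```

```text
t 9.58 cab [-0.1525 -0.0018  0.0103] yaw err deg -0.02 F cab [-19.86  -1.76  10.45] w 0.5
```

View pics/s5.png

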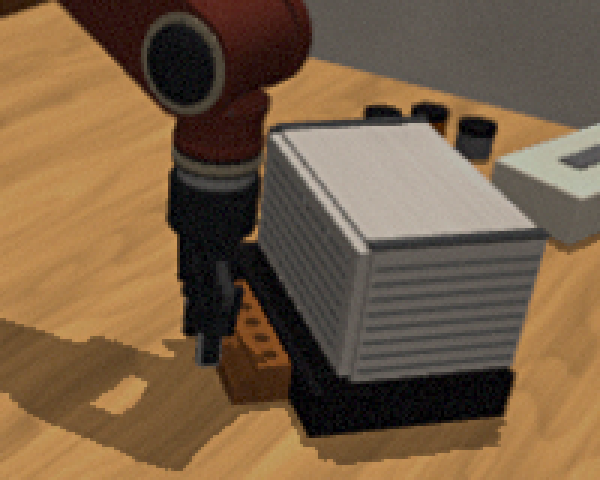

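The stand is up against the base board (20 N at a hard stop), and the door is shut. I'll back off, rise, then approach the bevel diagonally.

jog_arm --pt "-0.01 0 0 0" --pt "-0.02 0 0 0" --pt "-0.02 0 -0.02 0" --pt "-0.02 0 -0.04 0" --pt "-0.02 0 -0.04 0"

```text
time: 10.05
tool_pos: [0.5436, 0.0452, 0.0547]
tool_rot: [0.002, 0.913, 0.408, 0.004]
contact_force: [1.7, 0.7, 0.4]
gripper_width: 0.502
```

```bash
python3 -c "
from h import *
go((-.1635,0,.045),(-.1435,0,.025))"
```

```text
t 10.05 cab [-0.1661 -0.0039  0.0547] yaw err deg -0.17 F cab [ 1.59 -0.8   0.39] w 0.502
(-0.1635, 0, 0.045) -> [ 0.0025 -0.0039  0.0097]
(-0.1435, 0, 0.025) -> [ 0.0224 -0.0041  0.0298]
```

jog_arm --pt "0.003 -0.003 0.008 0" --pt "0.007 -0.003 0.014 0" --pt "0.011 -0.003 0.018 0" --pt "0.014 -0.003 0.021 0" --pt "0.014 -0.003 0.021 0"

```text
time: 10.47
tool_pos: [0.5466, 0.0584, 0.0272]
tool_rot: [-0.001, 0.913, 0.409, -0.002]
contact_force: [-0.3, 0.0, 0.2]
gripper_width: 0.497
```

jog_arm --pt "0.002 0 0.002 0" --pt "0.004 0 0.004 0" --pt "0.005 0 0.005 0" --pt "0.005 0 0.005 0"

```text
time: 10.8
tool_pos: [0.5511, 0.0616, 0.0243]
tool_rot: [-0.0, 0.913, 0.408, -0.0]
contact_force: [-0.1, -0.3, -0.9]
gripper_width: 0.499
```

```bash
python3 -c "
from h import *
go((-.1435,0,.025))"
```

```text
t 10.8 cab [-0.1489  0.0014  0.0243] yaw err deg -0.14 F cab [-0.29 -0.07 -0.87] w 0.499
(-0.1435, 0, 0.025) -> [ 0.0054  0.0014 -0.0007]
```

jog_arm --pt "0.002 0 -0.001 0" --pt "0.004 0 -0.001 0" --pt "0.005 0 0 0" --pt "0.005 0 0 0"

```text
time: 11.13
tool_pos: [0.5546, 0.0653, 0.0246]
tool_rot: [0.0, 0.913, 0.408, 0.0]
contact_force: [0.0, 0.2, -0.9]
gripper_width: 0.505
```

jog_arm --pt "0.001 0 0.001 0" --pt "0.002 0 0.002 0" --pt "0.002 0 0.002 0"

```text
time: 11.38
tool_pos: [0.5557, 0.0666, 0.0227]
tool_rot: [0.0, 0.913, 0.408, -0.0]
contact_force: [-1.0, -0.1, 1.4]
gripper_width: 0.507
```

```bash
python3 -c "
from h import *
where()"
```

```text
t 11.38 cab [-0.1421  0.0013  0.0227] yaw err deg -0.14 F cab [-0.74  0.65  1.37] w 0.507
```

jog_arm --pt "0.001 0 0.001 0" --pt "0.002 0 0.002 0" --pt "0.002 0 0.002 0"

```text
time: 11.63
tool_pos: [0.5559, 0.0667, 0.0224]
tool_rot: [0.001, 0.913, 0.409, -0.003]
contact_force: [-13.1, -6.8, 18.0]
gripper_width: 0.501
```

```bash
python3 -c "
from h import *
where()"
```

```text
t 11.63 cab [-0.1419  0.0012  0.0224] yaw err deg -0.08 F cab [-13.76   5.3   18.02] w 0.501
```

jog_arm --pt "0 -0.0005 -0.0006 0" --pt "0 -0.0005 -0.0006 0" --pt "0 -0.0005 -0.0006 0" --pt "0 -0.0005 -0.0006 0"

```text
time: 11.97
tool_pos: [0.5559, 0.0667, 0.0225]
tool_rot: [0.001, 0.913, 0.409, -0.002]
contact_force: [-8.1, -6.3, 13.1]
gripper_width: 0.504
```

```bash
python3 -c "
from h import *
where()
f=cams.grab_frame('scene')[:,:,::-1];cv2.imwrite('pics/s6.png',cv2.resize(f[130:220,270:410],None,fx=5,fy=5,interpolation=cv2.INTER_CUBIC))
t=cams.grab_frame('top')[:,:,::-1];cv2.imwrite('pics/t6.png',cv2.resize(t[60:240,60:400],None,fx=2.3,fy=2.3))
where()"
```

```text
t 11.97 cab [-0.1419  0.0013  0.0225] yaw err deg -0.1 F cab [-10.06   1.88  13.15] w 0.504
t 12.07 cab [-0.1419  0.0013  0.0225] yaw err deg -0.1 F cab [-11.13   1.77  12.77] w 0.502
```

View pics/s6.png

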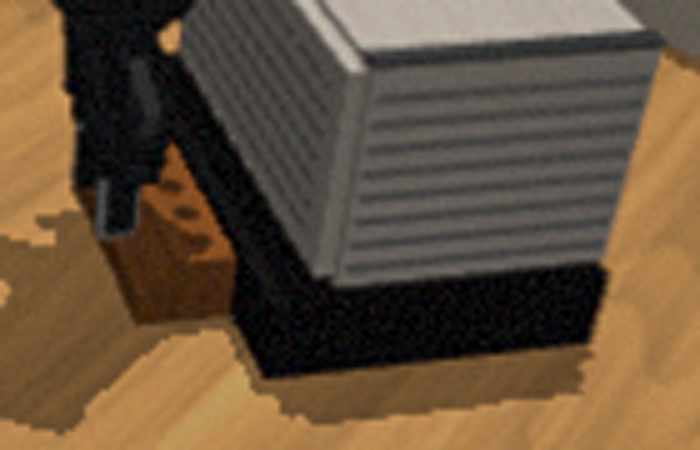

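View pics/t6.png

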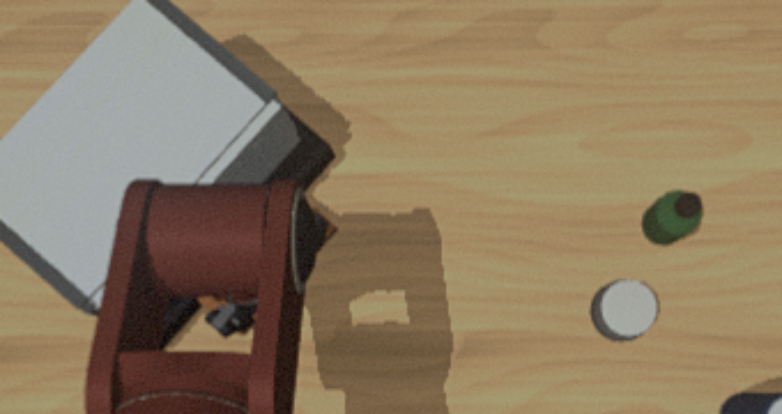

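The finger presses on the bevel at (115,235), and the stand's back is against the board from (165,140) to (235,262). Door shut, bystanders untouched. One quick numerical check of the stand's end corners.

```bash
python3 - <<'E'
from h import *
g=lambda x,y:(270+x/5-.4,130+y/5-.4)
L=lambda P:np.round(((P-O)@C)[0],4)
print("stand top back -y end",L(ray("scene",[g(236,262)],.038)),"front foot",L(ray("scene",[g(138,325)],0)),"back foot",L(ray("scene",[g(236,318)],0)),"base corner foot",L(ray("scene",[g(266,378)],0)))
E
```

```text
stand top back -y end [-0.0927 -0.0738  0.038 ] front foot [-0.1398 -0.0688  0.    ] back foot [-0.0875 -0.0713  0.    ] base corner foot [-0.0881 -0.1216  0.    ]
```

```bash
python3 -c "
from h import *
where(); print(manip.job_done())"
```

```text
t 12.07 cab [-0.1419  0.0013  0.0225] yaw err deg -0.1 F cab [-11.13   1.77  12.77] w 0.502
the job is handed in; nothing more can be done
None
```

The door is shut, the stand is against the base board, and I handed the job in at 12.1 s with the gripper still pressing on the bevel. No verdict was reported.

- **Door:** I pushed it shut through the catch. The force jumped to about 18 N at a hard stop, and the pictures show it flush.
- **Stand placing:** I slid the stand about 40 mm along the board, then pushed it up to the board with two fingers until it stopped hard at about 20 N.
- **Pressing:** The last force reading was about 11 N into the board and 13 N down, with about 2 N sideways.
- **Position:** In the last scene view, the stand's back and the board's front face lie within 1 mm of each other at foot level. The stand's centre is 0 to 10 mm from midway.
- **Bystanders:** The bottle and jar look untouched. The can was mostly out of that last crop, and the arm stayed well clear of it.

**Disagreements:** My cabinet position differed between sources. Compared with the nominal dimensions, the two camera views differed by 2 to 12 mm, and contact with the door by about 6 mm. I relied on contact forces for the final fit. I did not measure the stand's final yaw separately.

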